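# Gauge a pin in the ring ladder

## Task

Find the size of the pin in the middle socket of the wooden block: take it out upright by its handle and lower it, foot first, down through the rings of the ladder, ring after ring, until it meets the ring that it is too thick for. A foot that only catches on the edge of a ring must be eased past; on the ring that truly stops it press the pin down with about 10 N for a good second (under 30 N on any ring, and do not let it drop), then let go so that it stays standing upright there, and leave the other two pins and everything else alone.

Things in the scene. Friction and masses are not known exactly. Their poses are not given: they have to be found in the camera images.
- pin_a: plain steel pin, 135 mm long, standing upright in a socket of the wooden block. All three have a light black plastic handle, 18 mm diameter, from 95 to 135 mm above the foot, and a plain round shank from 0 to 95 mm with a 1 mm chamfer at the foot. The shanks are 29, 23 and 17 mm thick; which pin has which is not told. 0.13 kg (up to 30 % more or less). Origin: centre of the foot's flat face; z points up along the pin to the handle.
- pin_b: plain steel pin, 135 mm long, standing upright in a socket of the wooden block. All three have a light black plastic handle, 18 mm diameter, from 95 to 135 mm above the foot, and a plain round shank from 0 to 95 mm with a 1 mm chamfer at the foot. The shanks are 29, 23 and 17 mm thick; which pin has which is not told. 0.13 kg (up to 30 % more or less). Origin: centre of the foot's flat face; z points up along the pin to the handle.
- pin_c: plain steel pin, 135 mm long, standing upright in a socket of the wooden block. All three have a light black plastic handle, 18 mm diameter, from 95 to 135 mm above the foot, and a plain round shank from 0 to 95 mm with a 1 mm chamfer at the foot. The shanks are 29, 23 and 17 mm thick; which pin has which is not told. 0.13 kg (up to 30 % more or less). Origin: centre of the foot's flat face; z points up along the pin to the handle.
- ring_1: top ring of the ladder: steel ring, 50 mm outer diameter, bore 32 mm, 8 mm thick, axis vertical, on an arm to the column. Rigid, does not move during the job. Origin: centre of the ring's underside; z up (the top face, on which a pin too thick for the bore comes to stand, is 8 mm higher); x points from the ring's centre to the column, whose axis is 45 mm away.
- ring_2: second ring from the top: steel ring, 50 mm outer diameter, bore 26 mm, 8 mm thick, axis vertical, on an arm to the column. Rigid, does not move during the job. Origin: centre of the ring's underside; z up (the top face, on which a pin too thick for the bore comes to stand, is 8 mm higher); x points from the ring's centre to the column, whose axis is 45 mm away.
- ring_3: third ring from the top: steel ring, 50 mm outer diameter, bore 20 mm, 8 mm thick, axis vertical, on an arm to the column. Rigid, does not move during the job. Origin: centre of the ring's underside; z up (the top face, on which a pin too thick for the bore comes to stand, is 8 mm higher); x points from the ring's centre to the column, whose axis is 45 mm away.
- ring_4: lowest ring: steel ring, 50 mm outer diameter, bore 14 mm, 8 mm thick, axis vertical, on an arm to the column. Rigid, does not move during the job. Origin: centre of the ring's underside; z up (the top face, on which a pin too thick for the bore comes to stand, is 8 mm higher); x points from the ring's centre to the column, whose axis is 45 mm away.
- ladder: ring ladder, fixed: steel foot plate 160 x 110 x 12 mm, column 16 mm thick, top at 100 mm, with four rings above one another, about 22 mm apart (each may sit up to 3 mm higher or lower and up to about 1 mm off the common axis). A pin let go off-centre can tip and lean in the bores. Origin: on the underside, below the common axis of the rings; x towards the column.
- pin_block: wooden storage block, fixed, 64 x 172 x 50 mm (x, y, z), with three sockets in a row along its y, 56 mm apart, 33 mm diameter, 42 mm deep. A pin stands in each. Origin: centre of the underside.
- tape: roll of black tape lying flat, 62 mm diameter, 19 mm high; a bystander. Origin: centre of the underside.
- thread_lock: small bottle standing upright, 27 mm diameter, 82 mm high; a bystander. Origin: centre of the underside.
- parts_cup: dark cup with screws, 58 mm diameter, 30 mm high; a bystander. Origin: centre of the underside.
- cobot_arm: a second, parked grey robot arm bolted to the bench on the left of the work; fixed obstacle, not part of the job, do not touch. Its base is about 150 mm across, with the column's centre 150 mm along x and -110 mm along y from this origin (z up, on the bench); it rises more than 0.5 m from there and leans away beyond and to the left, so keep the gripper to its right.
- middle_socket (a point): centre of the floor of the block's middle socket, 8 mm above the bench; the foot of the pin to be gauged stands here.
- seat_1 (a point): centre of the top face of ring 1 (1 is the top ring, 4 the lowest)
- seat_2 (a point): centre of the top face of ring 2 (1 is the top ring, 4 the lowest)
- seat_3 (a point): centre of the top face of ring 3 (1 is the top ring, 4 the lowest)
- seat_4 (a point): centre of the top face of ring 4 (1 is the top ring, 4 the lowest)
Not all that is in view belongs to the job. Leave any blue look-alike of the pin_c alone.

How it is judged:
On the way, in this order (a step that is already met when the one before it is completed fails the run):
1. the pin from the middle socket is lifted out of the block (((z of pin_a in the frame of middle_socket above 0.05 m and horizontal distance between each of pin_b, pin_c and middle_socket above 0.03 m) or (z of pin_b in the frame of middle_socket above 0.05 m and horizontal distance between each of pin_a, pin_c and middle_socket above 0.03 m) or (z of pin_c in the frame of middle_socket above 0.05 m and horizontal distance between each of pin_a, pin_b and middle_socket above 0.03 m))), for 0.1 s.
2. its foot has gone down through the top ring (((z of pin_a in the frame of seat_1 below -0.008 m and horizontal distance between pin_a and seat_1 below 0.009 m and horizontal distance between each of pin_b, pin_c and middle_socket above 0.03 m) or (z of pin_b in the frame of seat_1 below -0.008 m and horizontal distance between pin_b and seat_1 below 0.009 m and horizontal distance between each of pin_a, pin_c and middle_socket above 0.03 m) or (z of pin_c in the frame of seat_1 below -0.008 m and horizontal distance between pin_c and seat_1 below 0.009 m and horizontal distance between each of pin_a, pin_b and middle_socket above 0.03 m))), for 0.05 s.
3. it stands on the ring that stops it and is pressed down on it with more than 5 N for 0.3 s (((horizontal distance between pin_a and seat_2 below 0.004 m and z of pin_a in the frame of seat_2 between -0.003 and 0.0025 m and angle between pin_a's own z axis and vertical below 0.12 rad and contact force between pin_a and ring_2 above 5 N and horizontal distance between each of pin_b, pin_c and middle_socket above 0.03 m) or (horizontal distance between pin_b and seat_3 below 0.004 m and z of pin_b in the frame of seat_3 between -0.003 and 0.0025 m and angle between pin_b's own z axis and vertical below 0.12 rad and contact force between pin_b and ring_3 above 5 N and horizontal distance between each of pin_a, pin_c and middle_socket above 0.03 m) or (horizontal distance between pin_c and seat_4 below 0.004 m and z of pin_c in the frame of seat_4 between -0.003 and 0.0025 m and angle between pin_c's own z axis and vertical below 0.12 rad and contact force between pin_c and ring_4 above 5 N and horizontal distance between each of pin_a, pin_b and middle_socket above 0.03 m))), for 0.3 s.
At the end, for the whole second after the job is handed in: The middle pin stands released and at rest on the first ring too small for it: foot within 4 mm of its centre sideways and -3 to +2.5 mm from its top face, leaning under 0.12 rad; the other two pins upright (within 0.15 rad) and within 15 mm of their starts (((horizontal distance between pin_a and seat_2 below 0.004 m and z of pin_a in the frame of seat_2 between -0.003 and 0.0025 m and angle between pin_a's own z axis and vertical below 0.12 rad and linear speed of pin_a below 0.02 m/s and distance of each of pin_b, pin_c from where it was at the start of the episode below 0.015 m and angle between each of pin_b, pin_c's own z axis and vertical below 0.15 rad) or (horizontal distance between pin_b and seat_3 below 0.004 m and z of pin_b in the frame of seat_3 between -0.003 and 0.0025 m and angle between pin_b's own z axis and vertical below 0.12 rad and linear speed of pin_b below 0.02 m/s and distance of each of pin_a, pin_c from where it was at the start of the episode below 0.015 m and angle between each of pin_a, pin_c's own z axis and vertical below 0.15 rad) or (horizontal distance between pin_c and seat_4 below 0.004 m and z of pin_c in the frame of seat_4 between -0.003 and 0.0025 m and angle between pin_c's own z axis and vertical below 0.12 rad and linear speed of pin_c below 0.02 m/s and distance of each of pin_a, pin_b from where it was at the start of the episode below 0.015 m and angle between each of pin_a, pin_b's own z axis and vertical below 0.15 rad))); the robot touches nothing.
It fails at once if a ring is loaded with more than 30 N (contact force between any of ring_1, ring_2, ring_3, ring_4 and anything else above 30 N).
It fails at once if a pin is let fall through the rings (faster than 0.35 m/s inside the ladder) ((linear speed of pin_a above 0.35 m/s and horizontal distance between pin_a and seat_1 below 0.01 m and z of pin_a in the frame of seat_1 below 0 m) or (linear speed of pin_b above 0.35 m/s and horizontal distance between pin_b and seat_1 below 0.01 m and z of pin_b in the frame of seat_1 below 0 m) or (linear speed of pin_c above 0.35 m/s and horizontal distance between pin_c and seat_1 below 0.01 m and z of pin_c in the frame of seat_1 below 0 m)).
It fails at once if a pin from an end socket is taken, or a second pin is disturbed (moved more than 15 mm) ((distance of pin_a from where it was at the start of the episode above 0.03 m and horizontal distance between pin_b and middle_socket below 0.02 m) or (distance of pin_a from where it was at the start of the episode above 0.03 m and horizontal distance between pin_c and middle_socket below 0.02 m) or (distance of pin_b from where it was at the start of the episode above 0.03 m and horizontal distance between pin_a and middle_socket below 0.02 m) or (distance of pin_b from where it was at the start of the episode above 0.03 m and horizontal distance between pin_c and middle_socket below 0.02 m) or (distance of pin_c from where it was at the start of the episode above 0.03 m and horizontal distance between pin_a and middle_socket below 0.02 m) or (distance of pin_c from where it was at the start of the episode above 0.03 m and horizontal distance between pin_b and middle_socket below 0.02 m) or distance of each of pin_b, pin_a from where it was at the start of the episode above 0.015 m or distance of each of pin_c, pin_a from where it was at the start of the episode above 0.015 m or distance of each of pin_c, pin_b from where it was at the start of the episode above 0.015 m).
It fails at once if the tape, the bottle or the cup is moved more than 20 mm (distance of any of tape, thread_lock, parts_cup from where it was at the start of the episode above 0.02 m).
It also fails if it takes over 64 s, if anything falls off the work surface, if the arm or the gripper's body presses on something with over 40 N, if the wrist force passes 120 N, or if a joint passes its speed limit or range.

## Robot

A 6-joint arm with a two-finger parallel gripper is mounted at the origin on a cart in front of the work surface, level with it; the furniture and walls round the work are solid. World frame = base frame: x ahead of the robot, y to its left, z up, the work surface at z = 0. Lengths are in m, angles in rad, forces in N, time in s.
With the tool pointing down it reaches from about 0.375 to 0.9 m from the base axis. Payload 3.1 kg.
Tool frame: the origin (TCP) lies where the fingers leave the gripper's body, on its centre line; the fingertips stand 73 mm ahead of it and the grasp point (between the pads) lies 54 mm ahead of it; z points along the fingers, y is the line along which they close (so a half turn about z gives the same grasp; the last joint's range is limited). The gripper opens to 85 mm and grips with 20 to 120 N. Pads are 22 mm wide; open, the fingers measure 114 mm over their backs; the gripper's body (76 mm by 85 mm) begins 54 mm behind the grasp point. The pads swing forward as they close: fully open they stand 13 mm farther back than shut.
Start: joints at [1.04, 0.527, 1.433, -0, 1.181, -0.178], TCP at [0.216, 0.586, 0.304] pointing down, gripper open.
Joint ranges: [-3.08, 3.08], [-0.75, 2.2], [0.22, 2.44], [-1.43, 4.57], [0, 2.65], [-2.85, 2.85]. Speed limits (rad/s): [2.79, 2.79, 3.14, 3.14, 3.14, 3.14].

## Interface

Orientations are given as a unit quaternion [x, y, z, w].
In Python, from station import manip gives the robot as it stands.
- The arm moves only by the tool step_arm, never from a script. Its argument "moves" is one flat list of numbers, 5 for each row, row after row: the opening, from 0 (shut) to 1 (fully open), then the shift along the world's x, y, z scaled (see below), then the turn about the world's z scaled (see below). In form: [fingers, x, y, z, yaw, fingers, x, y, z, yaw, ...]. A call has 1 to 12 rows; each row is the pose to reach, as a shift and turn from the pose commanded when the call began, turning the shorter way round; what a row does not reach only later rows make up. The controller multiplies each number of a shift by 200 mm and each number of a turn by pi rad. A row lasts 1/8 s, in which the tool goes at most 62.5 mm and 10.7 degrees, less where a joint would pass 70% of its speed; a pose out of reach is approached as far as the arm can. A call with a number of a shift or a turn outside -1 to 1 is refused whole. A call with a gripper value outside its range is refused whole. The fingers move at their own pace and stop on an object; "grip_force" is the grip in N (left out, the last holds). Time passes only in rows, so rows that repeat a pose let the fingers close. It gives the time, the measured TCP pose, the force, the opening and the grip force at its end, in the units of the state.
- manip.sense(): the state, without advancing time (a new reading comes with each control period).
- manip.snapshot(name): name is "scene" or "top" or "wrist"; returns a dict with "color" (420x560x3 uint8, blue, green, red), "z_map" (420x560 float32, m along the optical axis (not along the pixel's ray), 0 where there is no reading), "fovy" (degrees; the focal length in pixels is half the picture's height over the tangent of half this angle, whatever the lens; pixels are square), "cx", "cy" (the principal point, pixels), "k1" (the pictures are not rectified: a ray, as slopes to the right and down, at radius r is drawn at 1 + k1 r^2 times it, then the intrinsics apply), "R" (3x3) and "t" (3): a world point X has camera coordinates R X + t; the wrist camera has in their place "mount" (4x4, takes a point from camera to tool coordinates, whose origin is the TCP and whose axes are the flange's). Camera axes: x right, y down, z forward; pixel columns grow to the right and rows downward; lengths in m; the calibration is good to about 2 mm. A picture is of the moment at which its call begins: read the wrist's pose just before it.
- manip.sign_off(): hands the job in; it is judged then, once.
The state is a dict: "t": time; "q": joint angles; "qd": joint speeds; "tau": joint torques, N m; "tcp_pos": TCP position; "tool_rot": TCP orientation; "force": force on the tool from outside, world axes, zero at the start; "ft_torque": the same for the moment, N m; "finger_gap": opening from 0.0 (shut) to 1.0 (fully open); "gripper_force": force on a finger pad.
Only numpy, scipy, OpenCV 4.12 (cv2) and the standard library are available. Lean on these libraries where they do the work, as an engineer would, in place of code of your own. Each camera call takes 0.05 s, during which the arm holds its last target. There are 200 camera calls.

## Working session

There is one attempt and no reset: what is moved stays moved. The work goes in short steps, Python scripts to look and compute and a tool call to move; the robot and the scene stay as the last step left them, time stands still between calls to the robot, and variables do not carry over. Pictures are saved under pics/ and viewed, at most 10 in all, crops included, and the job is handed in when it is done.

Besides the shell and the picture viewer there is one more tool, called after "Call:" by a JSON object that holds its "op" and its "data", one argument or row to a line. step_arm: Moves the arm, as the interface text tells. Its arguments: {"type":"object","properties":{"moves":{"type":"array","items":{"type":"number"}},"grip_force":{"type":"number"}},"required":["moves"]}

```bash
mkdir -p pics; cat > h.py <<'E'
import numpy as np, cv2
from station import manip
def cloud(s,T=None):
    h,w=s["z_map"].shape; f=h/2/np.tan(np.radians(s["fovy"])/2)
    K=np.array([[f,0,s["cx"]],[0,f,s["cy"]],[0,0,1]])
    uv=np.stack(np.meshgrid(np.arange(w),np.arange(h)),-1).reshape(-1,1,2).astype(np.float64)
    n=cv2.undistortPoints(uv,K,np.array([s["k1"],0,0,0.])).reshape(h,w,2)
    z=s["z_map"].astype(float); P=np.dstack([n*z[...,None],z])
    if T is not None: W=P@T[:3,:3].T+T[:3,3]
    else: W=(P-s["t"])@s["R"]
    W[z==0]=np.nan
    return W
E
python3 - <<'E'
from h import *
import pickle
st=manip.sense(); print({k:np.round(v,3) for k,v in st.items()})
for n in("scene","top"):
    s=manip.snapshot(n); cv2.imwrite(f"pics/{n}.png",s["color"]); pickle.dump(s,open(n+".pkl","wb"))
    print(n,s["fovy"],s["k1"],np.round(-s["R"].T@s["t"],3))
    W=cloud(s); print(np.round(W[::70,::70],2).tolist())
E
```

```text
{'t': np.float64(0.0), 'q': array([ 1.039,  0.528,  1.434,  0.   ,  1.181, -0.178]), 'qd': array([-0.001,  0.   , -0.   , -0.002,  0.   ,  0.001]), 'tau': array([ 2.0000e-03, -4.4234e+01, -1.7803e+01, -0.0000e+00,  8.0000e-03,
       -0.0000e+00]), 'tcp_pos': array([0.216, 0.586, 0.303]), 'tool_rot': array([ 0.176,  0.984, -0.001, -0.   ]), 'force': array([-0.241,  0.512, -0.544]), 'ft_torque': array([-0.015, -0.004,  0.041]), 'gripper_force': np.float64(0.0), 'finger_gap': np.float64(0.998)}
scene 55.55278767378088 -0.06613875481049145 [ 0.738 -0.793  0.486]
[[[0.19, -0.31, 0.51], [0.19, -0.16, 0.5], [0.19, 0.05, 0.5], [-0.89, 2.81, 0.52], [-0.25, 2.8, 0.5], [0.34, 2.79, 0.48], [0.77, -0.03, 0.48], [1.4, 2.83, 0.48]], [[0.19, -0.34, 0.41], [0.19, -0.2, 0.39], [0.19, 0.01, 0.36], [-0.95, 2.8, -0.09], [-0.27, 2.85, -0.09], [0.37, 2.81, -0.07], [0.78, -0.04, 0.37], [1.5, 2.84, -0.04]], [[0.28, -0.44, 0.35], [0.19, -0.24, 0.28], [nan, nan, nan], [nan, nan, nan], [0.34, 0.6, 0.01], [0.67, -0.04, 0.24], [0.8, -0.05, 0.25], [1.6, 2.81, -0.61]], [[0.24, -0.45, 0.25], [0.19, -0.29, 0.16], [0
[... 813 characters left out ...]
32, -0.74, -0.69], [1.02, -0.74, -0.17]], [[0.74, 0.65, 0.02], [0.74, 0.48, 0.01], [0.74, 0.3, 0.0], [0.73, 0.12, -0.0], [0.73, -0.05, 0.0], [0.73, -0.23, -0.0], [1.02, -0.76, -0.81], [0.8, -0.74, -0.21]], [[0.55, 0.62, 0.05], [0.56, 0.47, 0.01], [0.55, 0.3, 0.0], [0.55, 0.12, -0.0], [0.54, -0.05, 0.03], [0.55, -0.22, 0.0], [0.67, -0.73, -0.8], [0.58, -0.74, -0.25]], [[0.39, 0.61, 0.04], [0.39, 0.46, -0.0], [0.38, 0.29, 0.0], [0.38, 0.12, 0.0], [0.38, -0.05, -0.0], [0.37, -0.22, 0.0], [0.35, -0.7, -0.8], [0.35, -0.74, -0.29]], [[0.22, 0.63, -0.0], [0.22, 0.46, -0.0], [0.22, 0.29, -0.0], [0.07, 0.25, -0.81], [0.19, -0.05, -0.13], [0.19, -0.23, -0.1], [0.19, -0.4, -0.05], [0.25, -0.41, 0.25]]]
```

View pics/scene.png

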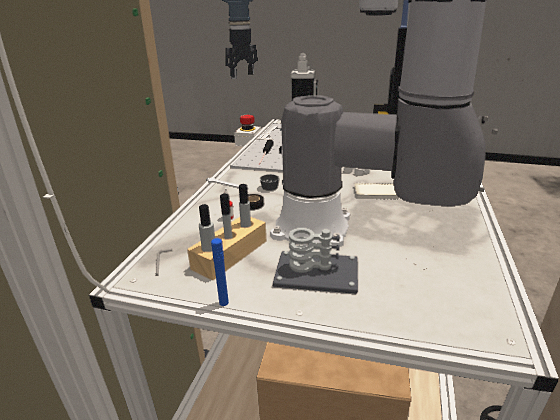

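View pics/top.png

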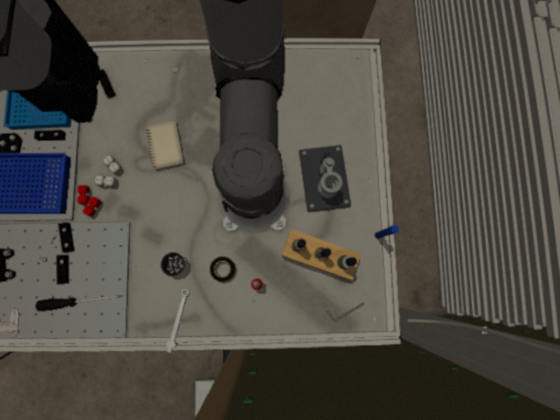

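The scene view shows the wooden block with three black-handled pins (handles at 205,215 / 226,205 / 243,192), the ladder (303,250) and the blue look-alike (220,272). The top view shows the handles at (299,244), (323,254) and (348,262), the rings at (330,183), the tape at (222,269), the bottle at (257,285), the cup at (174,264) and the cobot at (250,180). The one I want is the middle pin, the black handle at (323,254) top. The blue rod stands outside the block, so it is the look-alike.

```bash
python3 - <<'E'
from h import *
import pickle
S={n:pickle.load(open(n+".pkl","rb")) for n in("scene","top")}
C={n:cloud(s) for n,s in S.items()}
r=lambda a:np.round(a,4).tolist()
for n in C:
    P=C[n].reshape(-1,3); P=P[~np.isnan(P[:,0])]
    w=P[(abs(P[:,0]-.19)<.02)&(P[:,2]>.02)]; print(n,"wall",len(w),r(w.min(0)),r(w.max(0)))
    for z0 in np.arange(0,.9,.1):
        c=P[(P[:,2]>max(z0,.02))&(P[:,2]<z0+.1)&(P[:,0]>.22)&(P[:,0]<.9)&(P[:,1]>-.05)&(P[:,1]<.25)]
        if len(c): print(n,"cob z",round(z0,1),r(np.percentile(c,1,axis=0)),r(np.percentile(c,99,axis=0)))
    # handles: dark points above block
    for lo,hi,nm in((.135,.15,"handle top"),(.11,.135,"handle side")):
        m=(C[n][...,2]>lo)&(C[n][...,2]<hi)&(C[n][...,0]>.3)&(C[n][...,0]<.52)&(C[n][...,1]<-.03)&(C[n][...,1]>-.25)
        k,l,stt,ce=cv2.connectedComponentsWithStats(m.astype(np.uint8))
        for i in range(1,k):
            if stt[i,4]>8: q=C[n][l==i]; print(n,nm,stt[i,4],r(ce[i]),r((q.min(0)+q.max(0))/2),r(q.mean(0)),r(np.ptp(q,axis=0)))
    # ring levels
    m=(P[:,0]>.5)&(P[:,0]<.78)&(P[:,1]<-.08)&(P[:,1]>-.25)&(P[:,2]>.02)&(P[:,2]<.13)
    q=P[m]; print(n,"ladder",r(q.min(0)),r(q.max(0))); print(np.histogram(q[:,2],np.arange(.018,.112,.003))[0])
    b=P[(P[:,2]>.006)&(P[:,2]<.018)&(P[:,0]>.5)&(P[:,0]<.78)&(P[:,1]<-.05)&(P[:,1]>-.25)]
    if len(b): print("plate",cv2.minAreaRect(b[:,:2].astype(np.float32)))
    b=P[(P[:,2]>.046)&(P[:,2]<.054)&(P[:,0]>.3)&(P[:,0]<.52)&(P[:,1]<-.0)&(P[:,1]>-.27)]
    print("block",cv2.minAreaRect(b[:,:2].astype(np.float32)))
    q=P[(P[:,2]>.088)&(P[:,2]<.106)&(P[:,0]>.5)&(P[:,0]<.78)&(P[:,1]<-.05)&(P[:,1]>-.25)]; print(r(q[:60]))
a=cv2.resize(S["top"]["color"][130:290,270:410],None,fx=5,fy=5,interpolation=cv2.INTER_CUBIC)[:,:].astype(np.uint8)
b=cv2.resize(S["scene"]["color"][170:300,180:380],None,fx=4,fy=4,interpolation=cv2.INTER_CUBIC)
cv2.imwrite("pics/c1.png",cv2.resize(a,None,fx=.75,fy=.75)); cv2.imwrite("pics/c2.png",b)
E
```

```text
scene wall 36799 [0.17, -0.5005, 0.02] [0.21, 2.8588, 0.5079]
scene cob z 0.0 [0.3771, -0.0497, 0.0207] [0.6566, 0.2325, 0.0992]
scene cob z 0.1 [0.5235, -0.0499, 0.1017] [0.8565, 0.0067, 0.1993]
scene cob z 0.2 [0.5266, -0.0496, 0.2014] [0.895, 0.0233, 0.2989]
scene cob z 0.3 [0.5566, -0.0498, 0.3007] [0.8788, 0.0397, 0.3989]
scene cob z 0.4 [0.7542, -0.0495, 0.4008] [0.876, 0.0074, 0.4843]
scene handle top 52 [242.7308, 186.9038] [0.4563, -0.0902, 0.1398] [0.4573, -0.0918, 0.1407] [0.017, 0.0171, 0.0094]
scene handle top 59 [223.9661, 196.8814] [0.4364, -0.1407, 0.1397] [0.4369, -0.144, 0.1406] [0.017, 0.0191, 0.0092]
scene handle top 68 [203.3676, 207.8088] [0.4159, -0.1947, 0.1395] [0.4168, -0.1964, 0.1409] [0.0182, 0.0172, 0.0089]
scene handle side 93 [243.3226, 195.1183] [0.4563, -0.0929, 0.1225] [0.4582, -0.0942, 0.1229] [0.018, 0.0123, 0.0245]
scene handle side 95 [224.9368, 205.5579] [0.4363, -0.1448, 0.1226] [0.4381, -0.1461, 0.1225] [0.0174, 0.0146, 0.024]
scene handle side 112 [204.6071, 216.9732] [0.4159, -0.1965, 0.1224] [0.4182, -0.1988, 0.1226] [0.0168, 0.0142, 0.0244
[... 4303 characters left out ...]
0883], [0.649, -0.1512, 0.0881], [0.6474, -0.1527, 0.0934], [0.6459, -0.1543, 0.0982], [0.6444, -0.1558, 0.1032], [0.6457, -0.1587, 0.0988], [0.6457, -0.161, 0.0988], [0.6456, -0.1633, 0.0988], [0.6454, -0.1655, 0.0994], [0.6455, -0.1679, 0.099], [0.6466, -0.1511, 0.0882], [0.6445, -0.1524, 0.0951], [0.6433, -0.154, 0.0992], [0.6425, -0.1559, 0.1017], [0.6425, -0.1582, 0.1015], [0.6425, -0.1605, 0.1014], [0.6433, -0.1632, 0.0986], [0.6419, -0.1647, 0.1033], [0.6425, -0.1674, 0.1011], [0.646, -0.1717, 0.0896], [0.6437, -0.1484, 0.09], [0.6435, -0.1506, 0.0908], [0.6414, -0.1519, 0.0977], [0.6413, -0.1541, 0.098], [0.6412, -0.1564, 0.0981], [0.6402, -0.1581, 0.1014], [0.6407, -0.1607, 0.0997]]
```

View pics/c2.png

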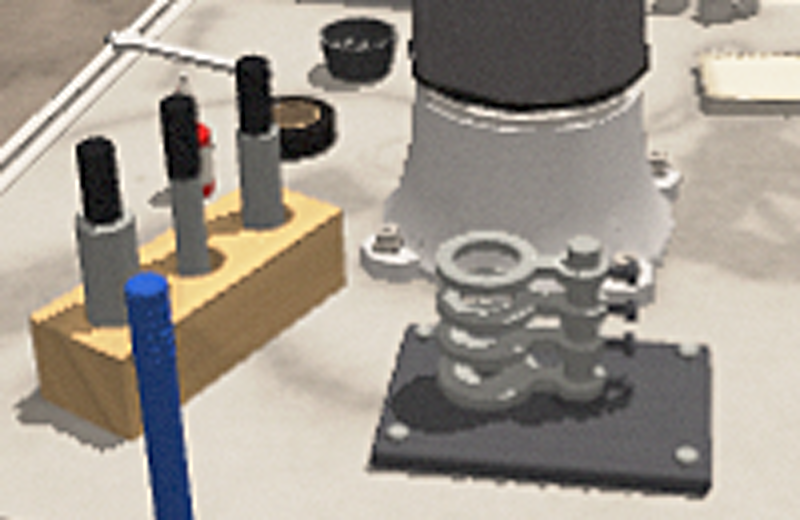

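Middle pin confirmed. It is the black-handled one at crop (180,140), and it looks like the thinnest shank, about as wide as its handle. The blue rod (150,300) is outside the block. Before moving, I want the height of the panel at x≈0.19 and a fit of the rings.

```bash
cat >> h.py <<'E'
from scipy.spatial.transform import Rotation as Ro
from scipy.optimize import least_squares
def wrist():
    st=manip.sense(); s=manip.snapshot("wrist")
    T=np.eye(4); T[:3,:3]=Ro.from_quat(st["tool_rot"]).as_matrix(); T[:3,3]=st["tcp_pos"]
    return st,s,cloud(s,T@np.array(s["mount"]))
E
python3 - <<'E'
from h import *
import pickle
r=lambda a:np.round(a,4).tolist()
st,s,W=wrist(); cv2.imwrite("pics/w0.png",s["color"]); print("mount",r(np.array(s["mount"])),s["fovy"])
print(np.round(W[::100,::90],2).tolist())
for n in("scene","top"):
    C=cloud(pickle.load(open(n+".pkl","rb"))); P=C.reshape(-1,3); P=P[~np.isnan(P[:,0])]
    w=P[(abs(P[:,0]-.19)<.012)&(P[:,2]>.03)&(P[:,1]<.3)]
    for y in np.arange(-.5,.3,.1):
        q=w[(w[:,1]>y)&(w[:,1]<y+.1)]
        if len(q): print(n,"wall y",round(y,1),len(q),r(q[:,2].min()),r(q[:,2].max()), r(q[:,1].max()))
    c=P[(P[:,0]>.5)&(P[:,0]<.9)&(P[:,1]<-.03)&(P[:,1]>-.2)&(P[:,2]>.13)]; 
    for z in np.arange(.1,.6,.1):
        q=c[(c[:,2]>z)&(c[:,2]<z+.1)]
        if len(q): print(n,"cob miny",round(z,1),r(q.min(0)))
    # ring fits: outer radius points of top faces
    for zl in(.0255,.047,.0675,.0885):
        q=P[(abs(P[:,2]-zl)<.004)&(P[:,0]>.57)&(P[:,0]<.625)&(P[:,1]<-.135)&(P[:,1]>-.195)]
        if len(q)<15: continue
        h=cv2.convexHull(q[:,:2].astype(np.float32))[:,0]
        f=lambda c:np.maximum(0,np.hypot(*(q[:,:2]-c).T)-.025)
        # centre: hull points far from column lie on outer radius
        cc=np.array([.598,-.165]); hh=h[(h-cc)@np.array([1,.1])<.005]
        o=least_squares(lambda c:np.hypot(*(hh-c).T)-.0245,cc,loss="soft_l1",f_scale=.001)
        print(n,"ring z~",zl,len(q),r(np.median(q[:,2])),"c",r(o.x),"rms",r(np.sqrt(2*o.cost/len(hh))))
E
```

```text
mount [[0.0005, -0.9471, -0.3209, 0.0821], [1.0, 0.0003, 0.0007, -0.0001], [-0.0006, -0.3209, 0.9471, -0.0699], [0.0, 0.0, 0.0, 1.0]] 70.16479002584859
[[[-0.56, -0.17, -0.8], [-0.43, 0.14, -0.8], [-0.31, 0.43, -0.8], [-0.2, 0.72, -0.8], [-0.1, 1.01, -0.8], [0.0, 1.31, -0.8], [0.1, 1.62, -0.8]], [[-0.07, 0.12, -0.22], [-0.08, 0.12, -0.54], [-0.02, 0.29, -0.8], [0.1, 0.61, -0.8], [0.16, 0.7, 0.04], [0.22, 0.89, -0.14], [0.24, 0.92, -0.0]], [[0.11, 0.12, -0.1], [0.18, 0.09, -0.35], [0.3, 0.22, -0.57], [0.24, 0.57, 0.0], [0.28, 0.68, 0.02], [0.32, 0.79, 0.01], [0.37, 0.91, -0.0]], [[0.25, 0.12, -0.0], [0.3, 0.26, -0.0], [0.2, 0.55, 0.26], [0.38, 0.52, 0.01], [0.24, 0.62, 0.25], [0.47, 0.76, 0.01], [0.53, 0.9, 0.0]], [[0.43, -0.03, 0.0], [0.2, 0.53, 0.3], [0.19, 0.57, 0.32], [0.21, 0.59, 0.32], [0.21, 0.61, 0.32], [0.38, 0.67, 0.21], [0.23, 0.65, 0.32]]]
scene wall y -0.5 1194 0.03 0.1621 -0.4447
scene wall y -0.4 3678 0.0301 0.5079 -0.3
scene wall y -0.3 11505 0.0302 0.5078 -0.2
scene wall y -0.2 8245 0.03 0.5047 -0.1
scene wall y -0.1 6085 0.0302 0.5024 -0.0
scene wall y -0.0 4120 0.03
[... 383 characters left out ...]
z~ 0.0885 249 0.0891 c [0.5981, -0.1661] rms 0.0005
top wall y -0.5 1241 0.03 0.4275 -0.4
top wall y -0.4 3800 0.03 0.4265 -0.3001
top wall y -0.3 3538 0.0304 0.4074 -0.2
top wall y -0.2 3369 0.0302 0.3896 -0.1001
top wall y -0.1 3225 0.0305 0.3764 -0.0
top wall y -0.0 2795 0.031 0.3679 0.0927
top cob miny 0.1 [0.5345, -0.0575, 0.1328]
top cob miny 0.2 [0.5337, -0.0585, 0.2004]
top cob miny 0.3 [0.765, -0.0527, 0.3]
top cob miny 0.4 [0.7697, -0.0486, 0.4006]
top ring z~ 0.0255 58 0.0256 c [0.5988, -0.165] rms 0.0004
top ring z~ 0.047 93 0.0486 c [0.5983, -0.1641] rms 0.0003
top ring z~ 0.0675 86 0.0688 c [0.5992, -0.1647] rms 0.001
top ring z~ 0.0885 228 0.0894 c [0.5982, -0.1644] rms 0.0003
```

View pics/w0.png

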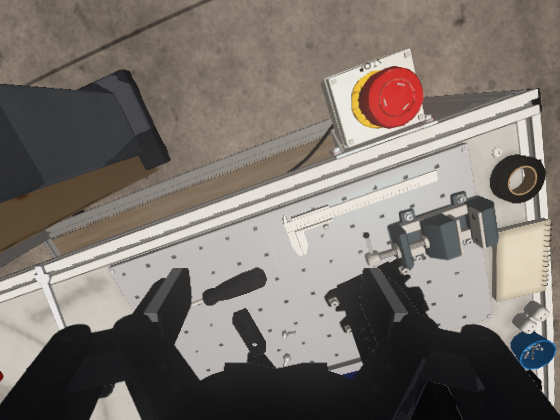

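```bash
python3 - <<'E'
from h import *
import pickle
st,s,W=wrist(); P=W.reshape(-1,3); r=lambda a:np.round(a,3).tolist()
q=P[(P[:,0]<.21)&(P[:,1]<.2)&(P[:,2]>-.7)]; print(len(q),r(np.nanmin(q,0)),r(np.nanmax(q,0)))
for v,u in((80,20),(80,100),(120,140),(160,160),(190,60),(230,5),(200,110),(140,60)): print(u,v,r(W[v,u]))
T=np.eye(4); T[:3,:3]=Ro.from_quat(st["tool_rot"]).as_matrix(); T[:3,3]=st["tcp_pos"]; M=np.linalg.inv(T@np.array(s["mount"]))
f=210/np.tan(np.radians(s["fovy"]/2))
for z in(-.1,0,.1,.2,.3,.5):
    c=M@[.19,.093,z,1]; print("edge z",z,r([s["cx"]+f*c[0]/c[2],s["cy"]+f*c[1]/c[2],c[2]]))
C=cloud(pickle.load(open("top.pkl","rb")))
for v,u in((352,300),(360,300),(380,300),(400,300),(418,300),(418,250),(418,210),(380,210)): print("top",u,v,r(C[v,u]))
C=cloud(pickle.load(open("scene.pkl","rb")))
for v,u in((5,100),(5,140),(5,152),(100,152),(150,160),(100,140),(190,160)): print("scene",u,v,r(C[v,u]))
E
```

```text
17993 [-0.162, 0.007, -0.7] [0.192, 0.181, -0.067]
20 80 [-0.301, -0.242, -0.794]
100 80 [-0.16, 0.091, -0.702]
140 120 [0.007, 0.16, -0.698]
160 160 [0.157, 0.163, -0.699]
60 190 [0.129, 0.094, -0.272]
5 230 [0.158, 0.094, -0.099]
110 200 [0.233, -0.153, -0.798]
60 140 [0.025, 0.121, -0.321]
edge z -0.1 [5.315, 246.684, 0.522]
edge z 0 [-54.681, 277.302, 0.427]
edge z 0.1 [-148.887, 325.378, 0.332]
edge z 0.2 [-318.229, 411.799, 0.238]
edge z 0.3 [-712.22, 612.866, 0.143]
edge z 0.5 [3300.763, -1435.092, -0.047]
top 300 352 [0.19, -0.096, -0.093]
top 300 360 [0.19, -0.089, -0.001]
top 300 380 [0.19, -0.076, 0.175]
top 300 400 [0.188, -0.067, 0.286]
top 300 418 [0.19, -0.061, 0.369]
top 250 418 [0.189, 0.01, 0.361]
top 210 418 [0.188, 0.068, 0.355]
top 210 380 [0.149, 0.122, -0.002]
scene 100 5 [0.19, -0.084, 0.493]
scene 140 5 [0.188, 0.053, 0.49]
scene 152 5 [nan, nan, nan]
scene 152 100 [0.188, 0.043, 0.282]
scene 160 150 [0.189, 0.039, 0.158]
scene 140 100 [0.192, -0.012, 0.295]
scene 160 190 [0.189, 0.009, 0.06]
```

The panel at x≈0.19 with y<0.09 rises above 0.51 m. I'll go up first and look over it with the wrist camera.

Call:
{"op": "step_arm", "data": {
  "moves": [1,0,0,0.3,-0.05,1,0,0,0.6,-0.11,1,0,0,0.9,-0.16,1,0,0,1,-0.22,1,0,0,1,-0.28,1,0,0,1,-0.34,1,0,0,1,-0.4,1,0,0,1,-0.46,1,0,0,1,-0.503,1,0,0,1,-0.503]
}}

```text
t: 1.45
tcp_pos: [0.2158, 0.5864, 0.5036]
tool_rot: [0.822, 0.569, -0.0, 0.0]
force: [0.8, 0.3, 1.3]
finger_gap: 1.0
gripper_force: 0.0
```

Call:
{"op": "step_arm", "data": {
  "moves": [1,0.1,-0.2,0.3,0,1,0.2,-0.4,0.6,0,1,0.3,-0.6,0.8,0,1,0.4,-0.9,0.9,0,1,0.5,-1,1,0,1,0.5,-1,1,0,1,0.5,-1,1,0]
}}

```text
t: 2.33
tcp_pos: [0.3158, 0.3866, 0.7033]
tool_rot: [0.823, 0.569, -0.0, -0.0]
force: [0.7, -0.1, -0.6]
finger_gap: 0.998
gripper_force: 0.0
```

```bash
python3 - <<'E'
from h import *
st,s,W=wrist(); cv2.imwrite("pics/w1.png",s["color"]); r=lambda a:np.round(a,3).tolist()
print(r(st["q"]),r(st["tcp_pos"]),r(st["tool_rot"]))
P=W.reshape(-1,3); w=P[(P[:,0]<.22)&(P[:,1]<.2)&(P[:,2]>-.02)]
print(len(w)); 
for y in np.arange(-.6,.2,.1):
    q=w[(w[:,1]>y)&(w[:,1]<y+.1)]
    if len(q): print(round(y,1),len(q),r(q.min(0)),r(q.max(0)))
E
```

```text
[0.661, 0.145, 0.966, 0.001, 2.031, 1.023] [0.316, 0.387, 0.703] [0.823, 0.569, -0.0, -0.0]
12869
-0.4 16 [0.189, -0.339, -0.019] [0.192, -0.301, 0.015]
-0.3 153 [0.189, -0.3, -0.02] [0.193, -0.2, 0.112]
-0.2 407 [0.191, -0.2, -0.019] [0.193, -0.1, 0.212]
-0.1 896 [-0.147, -0.1, -0.018] [0.192, -0.0, 0.308]
-0.0 9565 [-0.12, 0.0, -0.02] [0.195, 0.1, 0.391]
0.1 1832 [-0.146, 0.1, -0.02] [0.153, 0.2, 0.426]
```

View pics/w1.png

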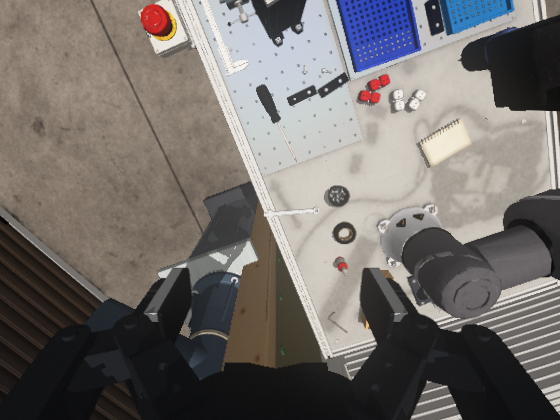

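The wrist view shows the panel's brown end face (225–275, 230–360) beside the robot's own base, with its top hidden by the fingers. I'll turn and rise so the top edge comes clear of them.

Call:
{"op": "step_arm", "data": {
  "moves": [1,0,0,0.1,0.05,1,0,0,0.2,0.1,1,0,0,0.3,0.15,1,0,0,0.4,0.2,1,0,0,0.5,0.25,1,0,0,0.5,0.3,1,0,0,0.5,0.35,1,0,0,0.5,0.384,1,0,0,0.5,0.384]
}}

```text
t: 3.5
tcp_pos: [0.3155, 0.3878, 0.8027]
tool_rot: [0.355, 0.935, -0.001, -0.001]
force: [-0.1, 0.4, 0.1]
finger_gap: 0.999
gripper_force: 0.0
```

```bash
python3 - <<'E'
from h import *
st,s,W=wrist(); cv2.imwrite("pics/w2.png",s["color"]); r=lambda a:np.round(a,3).tolist()
print(r(st["q"]),r(st["tcp_pos"]),r(st["tool_rot"]))
P=W.reshape(-1,3)
for nm,m in(("front",(abs(P[:,0]-.19)<.008)&(P[:,1]<.11)),("end",(abs(P[:,1]-.094)<.008)&(P[:,0]<.19))):
    w=P[m&(P[:,2]>.0)]
    for z in np.arange(0,.8,.05):
        q=w[(w[:,2]>z)&(w[:,2]<z+.05)]
        if len(q): print(nm,round(z,2),len(q),r(q.min(0)),r(q.max(0)))
print(np.round(W[120:330:30,0:200:30],2).tolist())
E
```

```text
[0.664, 0.206, 0.632, 0.0, 2.306, -0.182] [0.316, 0.388, 0.803] [0.355, 0.935, -0.001, -0.001]
front 0.0 231 [0.182, -0.489, 0.0] [0.198, 0.095, 0.05]
front 0.05 266 [0.182, -0.486, 0.05] [0.198, 0.095, 0.1]
front 0.1 327 [0.182, -0.486, 0.1] [0.198, 0.094, 0.15]
front 0.15 374 [0.182, -0.487, 0.15] [0.198, 0.094, 0.2]
front 0.2 441 [0.182, -0.491, 0.2] [0.198, 0.094, 0.25]
front 0.25 514 [0.182, -0.48, 0.25] [0.198, 0.095, 0.3]
front 0.3 576 [0.182, -0.412, 0.3] [0.198, 0.097, 0.35]
front 0.35 609 [0.182, -0.333, 0.35] [0.192, 0.096, 0.4]
front 0.4 690 [0.182, -0.248, 0.4] [0.192, 0.095, 0.45]
front 0.45 721 [0.182, -0.164, 0.45] [0.196, 0.096, 0.5]
front 0.5 717 [0.182, -0.076, 0.5] [0.191, 0.096, 0.55]
front 0.55 519 [0.182, 0.004, 0.55] [0.191, 0.096, 0.599]
end 0.0 584 [-0.146, 0.086, 0.0] [0.19, 0.102, 0.05]
end 0.05 253 [0.102, 0.091, 0.05] [0.19, 0.095, 0.1]
end 0.1 301 [0.103, 0.091, 0.1] [0.19, 0.095, 0.15]
end 0.15 365 [0.102, 0.09, 0.15] [0.19, 0.096, 0.2]
end 0.2 450 [-0.01, 0.086, 0.2] [0.19, 0.096, 0.25]
end 0.25 725 [-0.014, 0.086, 0.25] [0.19, 0.102, 0.3]
end 0.3 122
[... 624 characters left out ...]
04, 0.02, 0.34], [0.06, 0.02, 0.28], [0.11, 0.09, 0.32], [0.14, 0.09, 0.24], [0.17, 0.09, 0.14], [0.19, -0.09, -0.47]], [[0.11, 0.09, 0.52], [0.12, 0.09, 0.48], [0.14, 0.09, 0.44], [0.16, 0.09, 0.39], [0.19, 0.09, 0.32], [0.19, -0.37, -0.57], [0.28, 0.02, -0.0]], [[0.14, 0.09, 0.55], [0.16, 0.09, 0.52], [0.18, 0.09, 0.49], [0.19, -0.0, 0.33], [0.21, -0.41, -0.29], [0.28, -0.13, -0.0], [0.35, -0.05, 0.0]], [[0.17, 0.09, 0.58], [0.19, 0.08, 0.55], [0.19, -0.09, 0.35], [0.22, -0.42, -0.06], [0.29, -0.29, 0.0], [0.36, -0.21, -0.0], [0.28, 0.36, 0.75]], [[0.19, 0.03, 0.57], [0.19, -0.2, 0.35], [0.23, -0.41, 0.12], [0.3, -0.73, -0.26], [0.41, -0.74, -0.38], [0.28, 0.35, 0.77], [0.29, 0.36, 0.76]]]
```

View pics/w2.png

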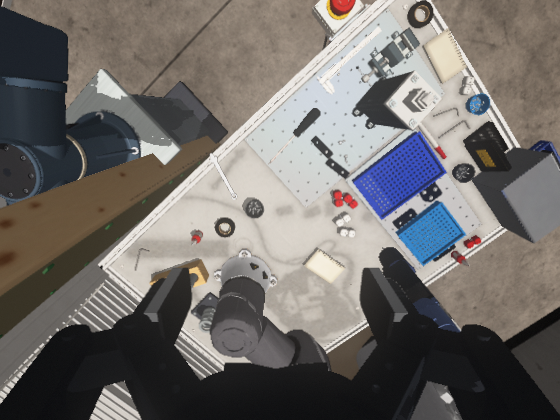

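```bash
python3 - <<'E'
from h import *
D=[([1.039,.528,1.434],[.216,.586,.3035]),([.661,.145,.966],[.316,.387,.7033]),([.664,.206,.632],[.316,.388,.803])]
A=[];b=[]
for q,p in D:
    off=.11; u=np.array([np.cos(q[0]),np.sin(q[0])]); r=u@p[:2]; lat=-u[1]*p[0]+u[0]*p[1]; s=q[1]+q[2]
    print("r,lat",r,lat)
    A+=[[1,0,np.sin(q[1]),np.sin(s),np.cos(s)],[0,1,np.cos(q[1]),np.cos(s),-np.sin(s)]]; b+=[r,p[2]]
x,res,rk,sv=np.linalg.lstsq(np.array(A),np.array(b),rcond=None); print("r0,z0,L1,A,B",x,res,sv, np.array(A)@x-b)
E
```

```text
r,lat 0.6146017796314162 0.11098041482124762
r,lat 0.48702550545972534 0.11149509868913113
r,lat 0.4879740705484787 0.1108210560874979
r0,z0,L1,A,B [0.00083404 0.05220659 0.58567012 0.39170815 0.11390604] [5.47379084e-08] [2.94010927 2.38037538 0.59004862 0.57776555 0.08717843] [-2.08363602e-05 -4.13440505e-05  7.48976330e-06  1.81148707e-04
  1.33465969e-05 -1.39804656e-04]
```

```bash
python3 - <<'E'
from h import *
st,s,W=wrist(); r=lambda a:np.round(a,3).tolist()
q1=st["q"][0]; u=np.array([np.cos(q1),np.sin(q1)])
P=W[:330,:260].reshape(-1,3); P=P[~np.isnan(P[:,0])]
m=(P[:,2]>.03)&(P[:,0]<.25)&~((P[:,0]>.095)&(P[:,1]<.105)); P=P[m]
R=P[:,:2]@u; L=P[:,:2]@np.array([-u[1],u[0]])
for z in np.arange(0,.9,.05):
    k=(P[:,2]>z)&(P[:,2]<z+.05)
    if k.sum()>5: print(round(z,2),k.sum(),"r",r([R[k].min(),R[k].max()]),"lat",r([L[k].min(),L[k].max()]))
b=W[120:330,:150]; k=(abs(b[...,1]-.094)<.006)|(abs(b[...,0]-.19)<.006); print("wall max z",np.nanmax(b[...,2][k]))
i=np.unravel_index(np.nanargmax(np.where(k,b[...,2],np.nan)),k.shape); print(i,r(b[i]))
for n in("scene","top"):
    s2=manip.snapshot(n); C=cloud(s2); Q=C.reshape(-1,3); Q=Q[(Q[:,2]>.45)&(Q[:,0]<.6)&(Q[:,1]<.6)&(Q[:,1]>-.6)]; print(n,len(Q),r(np.min(Q,0)) if len(Q) else "",r(np.max(Q,0)) if len(Q) else "")
E
```

```text
0.0 240 r [-0.013, 0.095] lat [-0.029, 0.092]
0.05 625 r [-0.055, 0.089] lat [-0.033, 0.088]
0.1 654 r [-0.04, 0.077] lat [-0.035, 0.075]
0.15 587 r [-0.011, 0.065] lat [-0.038, 0.064]
0.2 690 r [0.019, 0.066] lat [-0.04, 0.256]
0.25 2437 r [0.033, 0.07] lat [-0.038, 0.266]
0.3 6772 r [-0.032, 0.079] lat [-0.08, 0.261]
0.35 1107 r [0.072, 0.089] lat [0.172, 0.261]
0.4 1421 r [0.082, 0.099] lat [0.172, 0.262]
0.45 7 r [0.096, 0.099] lat [0.176, 0.204]
wall max z 0.6001965335778294
(np.int64(165), np.int64(0)) [0.187, 0.095, 0.6]
scene 5075 [0.186, -0.405, 0.45] [0.284, 0.091, 0.508]
top 0
```

Own-arm geometry: the upper arm runs about 0.17–0.26 m left of the base axis, and with the elbow forward it passes just left of the panel's end (y≈0.095). So I'll swing round low, keeping the elbow ahead of the panel, and check the clearance on the way.

Call:
{"op": "step_arm", "data": {
  "moves": [0.5,0,0,-0.15,-0.05,0.5,0,0,-0.4,-0.1,0.5,0,0,-0.65,-0.15,0.5,0,0,-0.9,-0.2,0.5,0,0,-1,-0.25,0.5,0,0,-1,-0.3,0.5,0,0,-1,-0.35,0.5,0,0,-1,-0.384,0.5,0,0,-1,-0.384]
}}

```text
t: 4.82
tcp_pos: [0.3158, 0.3865, 0.6038]
tool_rot: [0.823, 0.569, -0.0, -0.0]
force: [0.7, -0.2, 0.0]
finger_gap: 0.499
gripper_force: 0.0
```

Call:
{"op": "step_arm", "data": {
  "moves": [0.5,0,0,-0.25,0,0.5,0,0,-0.5,0,0.5,0.1,-0.1,-0.75,0,0.5,0.2,-0.25,-1,0,0.5,0.3,-0.5,-1,0,0.5,0.3,-0.5,-1,0]
}}

```text
t: 5.58
tcp_pos: [0.377, 0.2842, 0.4032]
tool_rot: [0.824, 0.567, -0.001, 0.0]
force: [0.4, 0.3, 0.7]
finger_gap: 0.5
gripper_force: 0.0
```

Call:
{"op": "step_arm", "data": {
  "moves": [0.5,0.05,-0.1,-0.2,0,0.5,0.1,-0.2,-0.45,0,0.5,0.15,-0.4,-0.7,0,0.5,0.2,-0.6,-0.75,0,0.5,0.2,-0.8,-0.75,0,0.5,0.2,-0.8,-0.75,0,0.5,0.2,-0.8,-0.75,0]
}}

```text
t: 6.45
tcp_pos: [0.4164, 0.1273, 0.2544]
tool_rot: [0.823, 0.568, 0.001, 0.0]
force: [-0.2, -0.3, 0.1]
finger_gap: 0.494
gripper_force: 0.0
```

```bash
python3 - <<'E'
from h import *
st=manip.sense(); r=lambda a:np.round(a,3).tolist()
print(st["t"],r(st["q"]),r(st["tcp_pos"]),r(st["tau"]),r(st["force"]))
s=manip.snapshot("top"); cv2.imwrite("pics/t2.png",s["color"]); C=cloud(s)
P=C.reshape(-1,3); P=P[(P[:,2]>.2)&(P[:,0]<.5)]
q1=st["q"][0]; u=np.array([np.cos(q1),np.sin(q1)]); P=P[~((P[:,0]<.2)&(P[:,1]<.1))]
R=P[:,:2]@u; L=P[:,:2]@np.array([-u[1],u[0]])
for z in np.arange(.2,.9,.05):
    k=(P[:,2]>z)&(P[:,2]<z+.05)
    if k.sum()>5: print(round(z,2),k.sum(),"r",r([R[k].min(),R[k].max()]),"lat",r([L[k].min(),L[k].max()]))
E
```

```text
6.45 [0.039, 0.357, 1.946, 0.001, 0.837, 0.4] [0.416, 0.127, 0.254] [-0.58, -30.182, -11.987, -0.024, -0.004, -0.002] [-0.208, -0.288, 0.144]
0.2 738 r [0.184, 0.468] lat [-0.46, 0.091]
0.25 963 r [0.184, 0.483] lat [-0.461, 0.088]
0.3 1084 r [0.184, 0.429] lat [-0.46, 0.074]
0.35 1319 r [0.184, 0.269] lat [-0.461, -0.408]
0.4 605 r [0.184, 0.267] lat [-0.433, -0.408]
0.45 1514 r [0.345, 0.461] lat [0.048, 0.164]
0.5 7730 r [0.293, 0.456] lat [0.049, 0.166]
0.55 5995 r [0.275, 0.402] lat [0.053, 0.166]
0.6 6302 r [0.279, 0.347] lat [0.054, 0.166]
0.65 3251 r [0.294, 0.32] lat [0.065, 0.143]
```

View pics/t2.png

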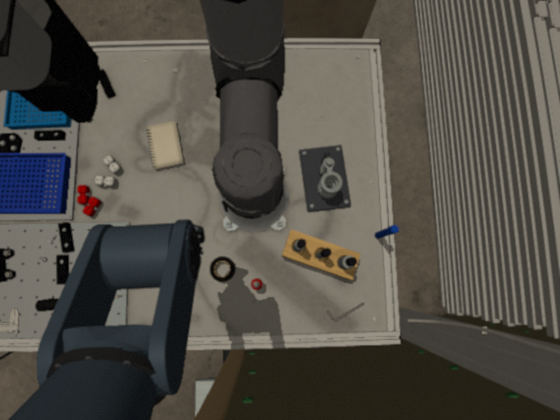

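Call:
{"op": "step_arm", "data": {
  "moves": [0.5,0,-0.15,0,0,0.5,0,-0.3,0,0,0.5,0.02,-0.45,0,0,0.5,0.04,-0.6,0,0,0.5,0.06,-0.75,0,0,0.5,0.07,-0.85,0,0,0.5,0.07,-0.85,0,0,0.5,0.07,-0.85,0,0]
}}

```text
t: 7.5
tcp_pos: [0.4298, -0.0422, 0.254]
tool_rot: [0.823, 0.569, 0.0, -0.0]
force: [-0.7, 0.7, -0.3]
finger_gap: 0.495
gripper_force: 0.0
```

```bash
python3 - <<'E'
from h import *
import pickle
st=manip.sense(); r=lambda a:np.round(a,3).tolist()
print(st["t"],r(st["q"]),r(st["tcp_pos"]),r(st["tau"]),r(st["force"]))
D=[([1.039,.528,1.434],[.216,.586,.3035]),([.661,.145,.966],[.316,.387,.7033]),([.664,.206,.632],[.316,.388,.803]),([.039,.357,1.946],[.4164,.1273,.2544]),(st["q"][:3],st["tcp_pos"])]
A=[];b=[]
for q,p in D:
    u=np.array([np.cos(q[0]),np.sin(q[0])]); rr=u@np.array(p[:2]); s=q[1]+q[2]; print("lat",-u[1]*p[0]+u[0]*p[1])
    A+=[[1,0,np.sin(q[1]),np.sin(s),np.cos(s)],[0,1,np.cos(q[1]),np.cos(s),-np.sin(s)]]; b+=[rr,p[2]]
print(r(np.linalg.lstsq(np.array(A),np.array(b),rcond=None)[0]))
a=manip.snapshot("scene"); t=manip.snapshot("top")
im=np.hstack([cv2.resize(t["color"][200:420,130:350],(500,500)),cv2.resize(a["color"][0:300,50:230],(300,500))]); cv2.imwrite("pics/c3.png",im)
E
```

```text
7.5 [-0.358, 0.354, 1.953, 0.001, 0.835, 0.002] [0.43, -0.042, 0.254] [-0.374, -30.015, -12.18, -0.013, -0.028, 0.002] [-0.676, 0.744, -0.296]
lat 0.11098041482124762
lat 0.11149509868913113
lat 0.1108210560874979
lat 0.1109677170457879
lat 0.11109200207608975
[0.001, 0.052, 0.586, 0.392, 0.114]
```

View pics/c3.png

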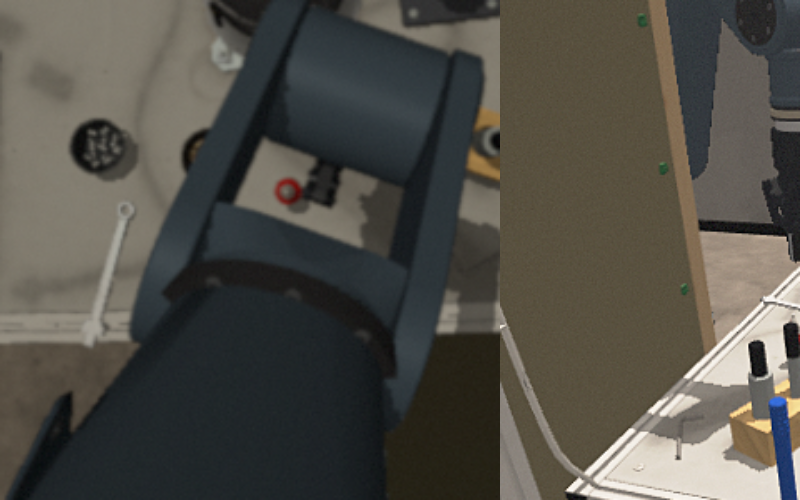

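```bash
python3 - <<'E'
from h import *
st=manip.sense(); r=lambda a:np.round(a,3).tolist()
q1,q2=st["q"][:2]; u=np.array([np.cos(q1),np.sin(q1)]); v=np.array([-u[1],u[0]])
for n in("scene","top"):
    s=manip.snapshot(n); C=cloud(s); P=C.reshape(-1,3); P=P[(P[:,2]>.16)&(P[:,0]<.48)&(P[:,0]>.0)&(P[:,1]>-.25)&(P[:,1]<.5)]
    P=P[~((P[:,0]<.196)&(P[:,1]<.1))]
    R=P[:,:2]@u; L=P[:,:2]@v
    for z in np.arange(.15,.9,.05):
        k=(P[:,2]>z)&(P[:,2]<z+.05)&(R<.27)
        if k.sum()>3: print(n,round(z,2),k.sum(),"r",r([R[k].min(),R[k].max()]),"lat",r([L[k].min(),L[k].max()]),"x",r([P[k,0].min(),P[k,0].max()]),"y",r([P[k,1].min(),P[k,1].max()]))
E
```

```text
scene 0.2 69 r [0.026, 0.057] lat [0.223, 0.258] x [0.111, 0.143] y [0.19, 0.226]
scene 0.25 230 r [0.054, 0.076] lat [0.205, 0.262] x [0.129, 0.157] y [0.166, 0.223]
scene 0.3 320 r [0.071, 0.094] lat [0.195, 0.259] x [0.141, 0.174] y [0.151, 0.216]
scene 0.35 425 r [0.088, 0.111] lat [0.181, 0.26] x [0.154, 0.19] y [0.132, 0.211]
scene 0.4 578 r [0.105, 0.129] lat [0.171, 0.262] x [0.163, 0.207] y [0.118, 0.204]
scene 0.45 661 r [0.115, 0.179] lat [0.085, 0.258] x [0.168, 0.216] y [0.017, 0.197]
```

Call:
{"op": "step_arm", "data": {
  "moves": [0.5,0.01,-0.06,0,0,0.5,0.02,-0.12,0,0,0.5,0.02,-0.18,0,0,0.5,0.02,-0.21,0,0,0.5,0.02,-0.22,0,0,0.5,0.02,-0.22,0,0]
}}

```text
t: 8.45
tcp_pos: [0.4337, -0.0876, 0.2539]
tool_rot: [0.823, 0.568, -0.0, -0.0]
force: [0.2, 0.0, -0.1]
finger_gap: 0.496
gripper_force: 0.0
```

```bash
cat > s.py <<'E'
from h import *
st=manip.sense(); r=lambda a:np.round(a,4).tolist()
print(st["t"],"q",r(st["q"]),"p",r(st["tcp_pos"]),"tau",r(st["tau"][:3]),"F",r(st["force"]),"gap",st["finger_gap"],st["gripper_force"])
E
python3 s.py
```

```text
8.45 q [-0.4529, 0.3668, 1.9289, 0.0001, 0.8463, -0.0902] p [0.4337, -0.0876, 0.2539] tau [-0.2088, -30.9007, -12.2478] F [0.1627, 0.0298, -0.1002] gap 0.49616059640760274 0.0
```

Call:
{"op": "step_arm", "data": {
  "moves": [0.5,0,-0.01,0,0,0.5,0,-0.02,0,0,0.5,0,-0.03,0,0,0.5,0,-0.04,0,0,0.5,0,-0.05,0,0,0.5,0,-0.05,0,0]
}}

```text
t: 9.2
tcp_pos: [0.434, -0.0977, 0.2539]
tool_rot: [0.823, 0.568, 0.0, 0.0]
force: [-0.6, 0.3, -0.5]
finger_gap: 0.498
gripper_force: 0.0
```

```bash
python3 s.py
```

```text
9.2 q [-0.4736, 0.3693, 1.9237, 0.0, 0.8485, -0.1111] p [0.434, -0.0977, 0.2539] tau [-0.0485, -31.1261, -12.2406] F [-0.6397, 0.2874, -0.528] gap 0.4980100796242695 0.0
```

Call:
{"op": "step_arm", "data": {
  "moves": [0.5,0,-0.005,0,0,0.5,0,-0.01,0,0,0.5,0,-0.015,0,0,0.5,0,-0.02,0,0,0.5,0,-0.02,0,0]
}}

```text
t: 9.82
tcp_pos: [0.4339, -0.1016, 0.2539]
tool_rot: [0.823, 0.568, 0.0, 0.0]
force: [0.3, -0.0, 0.4]
finger_gap: 0.499
gripper_force: 0.0
```

```bash
python3 s.py
```

```text
9.825 q [-0.4817, 0.3703, 1.9217, 0.0, 0.8495, -0.1193] p [0.4339, -0.1016, 0.2539] tau [-0.0258, -31.2002, -12.2477] F [0.3051, -0.0177, 0.3683] gap 0.4994671179571069 0.0
```

Call:
{"op": "step_arm", "data": {
  "moves": [0.5,0,-0.005,0,0,0.5,0,-0.01,0,0,0.5,0,-0.015,0,0,0.5,0,-0.02,0,0,0.5,0,-0.02,0,0]
}}

```text
t: 10.45
tcp_pos: [0.4339, -0.1056, 0.2539]
tool_rot: [0.823, 0.568, 0.0, 0.0]
force: [0.1, -0.6, -0.2]
finger_gap: 0.501
gripper_force: 0.0
```

```bash
python3 s.py
```

```text
10.45 q [-0.4899, 0.3714, 1.9196, -0.0, 0.8506, -0.1275] p [0.4339, -0.1056, 0.2539] tau [-0.0265, -31.2731, -12.2688] F [0.0819, -0.5887, -0.191] gap 0.5007679622360326 0.0
```

Call:
{"op": "step_arm", "data": {
  "moves": [0.5,0,-0.005,0,0,0.5,0,-0.01,0,0,0.5,0,-0.015,0,0,0.5,0,-0.02,0,0,0.5,0,-0.025,0,0,0.5,0,-0.025,0,0]
}}

```text
t: 11.2
tcp_pos: [0.4339, -0.1106, 0.2539]
tool_rot: [0.823, 0.568, 0.0, 0.0]
force: [-0.1, -0.3, 0.3]
finger_gap: 0.495
gripper_force: 0.0
```

```bash
python3 s.py
```

```text
11.2 q [-0.5, 0.3728, 1.9168, 0.0, 0.852, -0.1377] p [0.4339, -0.1106, 0.2539] tau [-0.0279, -31.3683, -12.2956] F [-0.079, -0.2995, 0.3254] gap 0.4945453011475294 0.0
```

Call:
{"op": "step_arm", "data": {
  "moves": [0.5,0,-0.005,0,0,0.5,0,-0.01,0,0,0.5,0,-0.015,0,0,0.5,0,-0.02,0,0,0.5,0,-0.025,0,0,0.5,0,-0.025,0,0]
}}

```text
t: 11.95
tcp_pos: [0.4339, -0.1156, 0.2539]
tool_rot: [0.823, 0.568, 0.0, 0.0]
force: [-0.7, -0.7, -0.1]
finger_gap: 0.499
gripper_force: 0.0
```

```bash
python3 s.py
```

```text
11.95 q [-0.5101, 0.3743, 1.9139, -0.0, 0.8534, -0.1478] p [0.4339, -0.1156, 0.2539] tau [-0.0278, -31.468, -12.3236] F [-0.6759, -0.6961, -0.1064] gap 0.49880488126535333 0.0
```

Call:
{"op": "step_arm", "data": {
  "moves": [0.5,0,-0.005,0,0,0.5,0,-0.01,0,0,0.5,0,-0.015,0,0,0.5,0,-0.02,0,0,0.5,0,-0.025,0,0,0.5,0,-0.03,0,0,0.5,0,-0.035,0,0,0.5,0,-0.035,0,0]
}}

```text
t: 12.95
tcp_pos: [0.4339, -0.1226, 0.2539]
tool_rot: [0.823, 0.568, 0.0, 0.0]
force: [-0.3, -0.1, 0.6]
finger_gap: 0.499
gripper_force: 0.0
```

```bash
python3 s.py
```

```text
12.95 q [-0.524, 0.3764, 1.9096, 0.0, 0.8555, -0.1617] p [0.4339, -0.1226, 0.2539] tau [-0.0293, -31.6135, -12.3643] F [-0.3467, -0.1283, 0.5615] gap 0.4988128734393115 0.0
```

Call:
{"op": "step_arm", "data": {
  "moves": [0.5,0,-0.005,0,0,0.5,0,-0.01,0,0,0.5,0,-0.015,0,0,0.5,0,-0.02,0,0,0.5,0,-0.025,0,0,0.5,0,-0.03,0,0,0.5,0,-0.035,0,0,0.5,0,-0.035,0,0]
}}

```text
t: 13.95
tcp_pos: [0.4339, -0.1296, 0.2539]
tool_rot: [0.823, 0.568, 0.0, 0.0]
force: [-0.4, -0.3, 0.7]
finger_gap: 0.503
gripper_force: 0.0
```

```bash
python3 s.py
```

```text
13.95 q [-0.5378, 0.3787, 1.9051, 0.0, 0.8577, -0.1755] p [0.4339, -0.1296, 0.2539] tau [-0.0284, -31.7676, -12.4076] F [-0.3587, -0.2797, 0.6872] gap 0.502682029371773 0.0
```

Call:
{"op": "step_arm", "data": {
  "moves": [0.5,0,-0.005,0,0,0.5,0,-0.01,0,0,0.5,0.002,-0.015,0,0,0.5,0.004,-0.02,0,0,0.5,0.006,-0.03,0,0,0.5,0.008,-0.04,0,0,0.5,0.008,-0.05,0,0,0.5,0.008,-0.05,0,0]
}}

```text
t: 14.95
tcp_pos: [0.4355, -0.1397, 0.2539]
tool_rot: [0.823, 0.568, 0.0, 0.0]
force: [-0.1, 1.1, -0.5]
finger_gap: 0.501
gripper_force: 0.0
```

```bash
python3 s.py; python3 - <<'E'
from h import *
st,s,W=wrist(); r=lambda a:np.round(a,4).tolist(); cv2.imwrite("pics/w4.png",s["color"])
print(r(Ro.from_quat(st["tool_rot"]).as_matrix()))
for lo,hi in((.1385,.150),):
    m=(W[...,2]>lo)&(W[...,2]<hi)&(W[...,0]>.38)&(W[...,0]<.5)&(W[...,1]<-.05)&(W[...,1]>-.23)
    k,l,stt,ce=cv2.connectedComponentsWithStats(m.astype(np.uint8))
    for i in range(1,k):
        if stt[i,4]>30:
            q=W[l==i]; c,rad=cv2.minEnclosingCircle(q[:,:2].astype(np.float32)); print(stt[i,4],r(ce[i]),"circ",r(c),round(rad,4),"mean",r(q.mean(0)),r(np.percentile(q[:,2],[5,50,95])))
E
```

```text
14.95 q [-0.5555, 0.384, 1.8946, -0.0, 0.8629, -0.193] p [0.4355, -0.1397, 0.2539] tau [-0.0513, -32.1121, -12.5313] F [-0.0808, 1.105, -0.4895] gap 0.5008280338767623 0.0
[[0.3546, 0.935, 0.0001], [0.935, -0.3546, -0.0001], [-0.0, 0.0001, -1.0]]
689 [276.582, 155.0218] circ [0.4563, -0.0883] 0.0092 mean [0.4565, -0.0877, 0.1425] [0.1404, 0.1426, 0.1439]
566 [275.6643, 238.4912] circ [0.4364, -0.1398] 0.0095 mean [0.4365, -0.1389, 0.1424] [0.14, 0.1425, 0.1436]
468 [275.4637, 309.515] circ [0.4159, -0.1928] 0.0096 mean [0.4165, -0.1916, 0.1423] [0.1395, 0.1426, 0.1436]
```

View pics/w4.png

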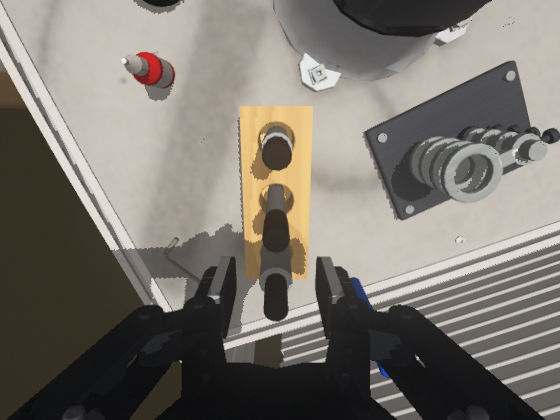

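The wrist view shows the three handles in a row (276,150 / 276,230 / 275,300). Their measured tops are at (.456,-.088), (.436,-.140) and (.416,-.193), all at z≈.143 as expected. The fingers are centred over the middle one, and neither the panel nor anything else has been touched. Descending to grip.

Call:
{"op": "step_arm", "data": {
  "moves": [0.5,0.002,0,-0.1,0,0.5,0.002,0,-0.2,0,0.5,0.002,0,-0.3,0,0.5,0.002,0,-0.37,0,0.5,0.002,0,-0.37,0,0.5,0.002,0,-0.37,0],
  "grip_force": 50
}}

```text
t: 15.75
tcp_pos: [0.4361, -0.1396, 0.1803]
tool_rot: [0.823, 0.568, 0.0, 0.0]
force: [-0.3, -0.6, 0.7]
finger_gap: 0.502
gripper_force: 0.0
```

Call:
{"op": "step_arm", "data": {
  "moves": [0.3,0,0,0,0,0,0,0,0,0,0,0,0,0,0,0,0,0,0,0,0,0,0,0,0],
  "grip_force": 50
}}

```text
t: 16.38
tcp_pos: [0.4361, -0.1397, 0.1806]
tool_rot: [0.823, 0.568, 0.0, 0.001]
force: [-0.7, -0.0, 6.5]
finger_gap: 0.192
gripper_force: 48.6
```

```bash
python3 s.py
```

```text
16.375 q [-0.5547, 0.5223, 1.9575, -0.0, 0.6606, -0.1925] p [0.4361, -0.1397, 0.1806] tau [-0.0296, -32.0735, -8.0444] F [-0.7174, -0.0128, 6.4719] gap 0.1924549895484497 48.64802420139313
```

Call:
{"op": "step_arm", "data": {
  "moves": [0,0,0,0.04,0,0,0,0,0.1,0,0,0,0,0.17,0,0,0,0,0.24,0,0,0,0,0.3,0,0,0,0,0.3,0,0,0,0,0.3,0]
}}

```text
t: 17.25
tcp_pos: [0.4357, -0.1394, 0.2398]
tool_rot: [0.823, 0.568, -0.0, -0.0]
force: [0.3, -0.3, -0.9]
finger_gap: 0.189
gripper_force: 48.8
```

```bash
python3 s.py
```

```text
17.25 q [-0.5547, 0.4091, 1.9084, 0.0, 0.8246, -0.1925] p [0.4357, -0.1394, 0.2398] tau [0.0136, -33.4088, -12.1229] F [0.2505, -0.2524, -0.9431] gap 0.18862418618748242 48.8156121969223
```

Call:
{"op": "step_arm", "data": {
  "moves": [0,0.06,0,0.08,0,0,0.14,-0.01,0.16,0,0,0.22,-0.03,0.24,0,0,0.32,-0.05,0.3,0,0,0.42,-0.07,0.3,0,0,0.54,-0.09,0.3,0,0,0.66,-0.11,0.3,0,0,0.76,-0.125,0.3,0,0,0.81,-0.125,0.3,0,0,0.81,-0.125,0.3,0,0,0.81,-0.125,0.3,0]
}}

```text
t: 18.62
tcp_pos: [0.597, -0.1642, 0.2995]
tool_rot: [0.823, 0.568, -0.001, -0.001]
force: [-0.3, -0.1, -1.0]
finger_gap: 0.187
gripper_force: 48.9
```

```bash
python3 s.py; python3 - <<'E'
from h import *
r=lambda a:np.round(a,4).tolist()
tcp=manip.sense()["tcp_pos"]
def rep(n,W):
    P=W.reshape(-1,3); P=P[np.isfinite(P[:,0])]
    for lo,hi in((.09,.115),(.115,.14),(.14,.17),(.17,.2),(.2,.222),(.222,.245),(.245,.266),(.266,.274)):
        q=P[(np.hypot(P[:,0]-tcp[0],P[:,1]-tcp[1])<.016)&(P[:,2]>lo)&(P[:,2]<hi)]
        if len(q)>12:
            f=least_squares(lambda p:np.hypot(*(q[:,:2]-p[:2]).T)-p[2],[tcp[0],tcp[1],.0085],loss="soft_l1",f_scale=.0005,bounds=([-1,-1,.007],[1,1,.016]))
            print(n,lo,hi,len(q),"fit",r(f.x),"ext",r(q.min(0)),r(q.max(0)))
    for zl in(.0255,.0485,.0687,.0892):
        q=P[(abs(P[:,2]-zl)<.004)&(P[:,0]>.57)&(P[:,0]<.615)&(P[:,1]<-.135)&(P[:,1]>-.195)]
        if len(q)>30:
            h=cv2.convexHull(q[:,:2].astype(np.float32))[:,0]; cc=np.array([.598,-.165]); h=h[(h-cc)[:,0]<.005]
            o=least_squares(lambda c:np.hypot(*(h-c).T)-.0245,cc,loss="soft_l1",f_scale=.001); print(n,"ring",zl,len(q),len(h),r(np.median(q[:,2])),r(o.x))
for n in("scene","top"): rep(n,cloud(manip.snapshot(n)))
st,s,W=wrist(); rep("wrist",W)
E
```

```text
18.625 q [-0.4486, 0.525, 1.4516, -0.0001, 1.167, -0.0863] p [0.597, -0.1642, 0.2995] tau [0.0294, -44.2379, -18.0656] F [-0.3369, -0.069, -1.0291] gap 0.18724649734974272 48.89163136482239
scene 0.115 0.14 62 fit [0.5962, -0.164, 0.0083] ext [0.588, -0.1737, 0.1263] [0.6049, -0.1627, 0.1397]
scene 0.14 0.17 146 fit [0.5962, -0.1641, 0.0082] ext [0.5882, -0.1746, 0.1405] [0.6049, -0.1624, 0.17]
scene 0.17 0.2 150 fit [0.5964, -0.1647, 0.0081] ext [0.5886, -0.1755, 0.1702] [0.6049, -0.1629, 0.1998]
scene 0.2 0.222 116 fit [0.5967, -0.1647, 0.008] ext [0.5886, -0.175, 0.2001] [0.6051, -0.1636, 0.2216]
scene 0.222 0.245 148 fit [0.5987, -0.1579, 0.016] ext [0.5822, -0.178, 0.2221] [0.6126, -0.1618, 0.2445]
scene 0.245 0.266 169 fit [0.6011, -0.1622, 0.0137] ext [0.5821, -0.1789, 0.2451] [0.6096, -0.1507, 0.2657]
scene 0.266 0.274 38 fit [0.5992, -0.1656, 0.0137] ext [0.5822, -0.1792, 0.2661] [0.6038, -0.1505, 0.2739]
scene ring 0.0255 161 7 0.0254 [0.5993, -0.1675]
scene ring 0.0485 155 11 0.0486 [0.5979, -0.1653]
scene ring 0.0687 147 13 0.0689 [0.5988, -0.1666]
scene ring 0.0892 197 1
[... 254 characters left out ...]
it [0.5973, -0.1648, 0.0084] ext [0.5895, -0.1681, 0.17] [0.6058, -0.1559, 0.2]
wrist 0.2 0.222 416 fit [0.5973, -0.1648, 0.0083] ext [0.5894, -0.1675, 0.2] [0.6061, -0.1559, 0.222]
wrist 0.222 0.245 897 fit [0.5941, -0.1715, 0.016] ext [0.5896, -0.164, 0.2221] [0.6119, -0.1495, 0.245]
wrist 0.245 0.266 2688 fit [0.5978, -0.1635, 0.0079] ext [0.5846, -0.1778, 0.245] [0.6121, -0.1495, 0.266]
wrist 0.266 0.274 277 fit [0.5979, -0.1633, 0.0111] ext [0.5844, -0.1787, 0.2661] [0.6113, -0.1492, 0.274]
wrist ring 0.0255 183 15 0.0253 [0.6089, -0.1592]
wrist ring 0.0485 333 16 0.0486 [0.6045, -0.1587]
wrist ring 0.0687 294 13 0.0685 [0.6041, -0.1624]
wrist ring 0.0892 748 14 0.0892 [0.5987, -0.1643]
```

The shank measures about 17 mm (fit radius 8.3 mm) and hangs upright with its foot at z≈.1265. I centre it over the rings and lower it through rings 1 and 2.

Call:
{"op": "step_arm", "data": {
  "moves": [0,0.01,-0.005,-0.03,0,0,0.01,-0.005,-0.08,0,0,0.01,-0.005,-0.13,0,0,0.01,-0.005,-0.17,0,0,0.01,-0.005,-0.19,0,0,0.01,-0.005,-0.21,0,0,0.01,-0.005,-0.23,0,0,0.01,-0.005,-0.25,0,0,0.01,-0.005,-0.25,0]
}}

```text
t: 19.9
tcp_pos: [0.5998, -0.1654, 0.2496]
tool_rot: [0.823, 0.568, -0.0, -0.0]
force: [0.3, -0.4, -1.6]
finger_gap: 0.186
gripper_force: 48.9
```

Call:
{"op": "step_arm", "data": {
  "moves": [0,0,0,-0.02,0,0,0,0,-0.03,0,0,0,0,-0.04,0,0,0,0,-0.05,0,0,0,0,-0.06,0,0,0,0,-0.08,0,0,0,0,-0.1,0,0,0,0,-0.1,0]
}}

```text
t: 20.9
tcp_pos: [0.5997, -0.1654, 0.2294]
tool_rot: [0.823, 0.568, -0.0, -0.0]
force: [-0.3, 0.7, -0.9]
finger_gap: 0.185
gripper_force: 48.9
```

```bash
python3 s.py; python3 - <<'E'
from h import *
r=lambda a:np.round(a,4).tolist()
tcp=manip.sense()["tcp_pos"]
for n in("scene","wrist"):
    if n=="wrist": st,s,W=wrist()
    else: W=cloud(manip.snapshot(n))
    P=W.reshape(-1,3); P=P[np.isfinite(P[:,0])]
    q=P[(np.hypot(P[:,0]-tcp[0],P[:,1]-tcp[1])<.0135)&(P[:,2]>.096)&(P[:,2]<.148)]
    f=least_squares(lambda p:np.hypot(*(q[:,:2]-p[:2]).T)-.0083,tcp[:2],loss="soft_l1",f_scale=.0005); print(n,len(q),"pin",r(f.x))
    for zl in(.0255,.0485,.0687,.0892):
        q=P[(abs(P[:,2]-zl)<.004)&(P[:,0]>.57)&(P[:,0]<.615)&(P[:,1]<-.135)&(P[:,1]>-.195)]
        if len(q)>30:
            h=cv2.convexHull(q[:,:2].astype(np.float32))[:,0]; cc=np.array([.598,-.165]); h=h[(h-cc)[:,0]<.005]
            o=least_squares(lambda c:np.hypot(*(h-c).T)-.0247,cc,loss="soft_l1",f_scale=.001); print(n,"ring",zl,len(h),r(np.median(q[:,2])),r(o.x))
E
```

```text
20.9 q [-0.4485, 0.6123, 1.5082, -0.0, 1.0222, -0.0863] p [0.5997, -0.1654, 0.2294] tau [-0.0178, -45.9905, -15.6046] F [-0.2807, 0.723, -0.8986] gap 0.1852891465149714 48.89136493206024
scene 223 pin [0.599, -0.1656]
scene ring 0.0255 7 0.0253 [0.5988, -0.1664]
scene ring 0.0485 8 0.0486 [0.5988, -0.1662]
scene ring 0.0687 12 0.0686 [0.599, -0.1662]
scene ring 0.0892 10 0.0891 [0.5985, -0.1661]
wrist 802 pin [0.6, -0.1659]
wrist ring 0.0255 9 0.0253 [0.6076, -0.161]
wrist ring 0.0485 13 0.0485 [0.6041, -0.1602]
wrist ring 0.0687 16 0.0688 [0.6023, -0.1636]
wrist ring 0.0892 13 0.0893 [0.5988, -0.1645]
```

Call:
{"op": "step_arm", "data": {
  "moves": [0,0,0,-0.01,0,0,0,0,-0.02,0,0,0,0,-0.03,0,0,0,0,-0.035,0,0,0,0,-0.04,0,0,0,0,-0.043,0,0,0,0,-0.043,0]
}}

```text
t: 21.88
tcp_pos: [0.5999, -0.1654, 0.2212]
tool_rot: [0.823, 0.568, -0.0, -0.0]
force: [0.5, -0.8, -1.7]
finger_gap: 0.181
gripper_force: 48.9
```

Call:
{"op": "step_arm", "data": {
  "moves": [0,0,0,-0.003,0,0,0,0,-0.003,0]
}}

```text
t: 22.12
tcp_pos: [0.5998, -0.1654, 0.2207]
tool_rot: [0.823, 0.568, -0.0, -0.0]
force: [-0.4, 0.5, -0.3]
finger_gap: 0.187
gripper_force: 48.9
```

Call:
{"op": "step_arm", "data": {
  "moves": [0,0,0,-0.003,0,0,0,0,-0.003,0]
}}

```text
t: 22.38
tcp_pos: [0.5999, -0.1655, 0.2201]
tool_rot: [0.823, 0.568, -0.0, -0.0]
force: [0.2, 0.5, -0.8]
finger_gap: 0.188
gripper_force: 48.9
```

Call:
{"op": "step_arm", "data": {
  "moves": [0,0,0,-0.003,0,0,0,0,-0.006,0,0,0,0,-0.006,0]
}}

```text
t: 22.75
tcp_pos: [0.5999, -0.1655, 0.2188]
tool_rot: [0.823, 0.568, -0.0, -0.0]
force: [-0.8, 0.1, -1.6]
finger_gap: 0.193
gripper_force: 48.9
```

Call:
{"op": "step_arm", "data": {
  "moves": [0,0,0,-0.003,0,0,0,0,-0.006,0,0,0,0,-0.006,0]
}}

```text
t: 23.12
tcp_pos: [0.5999, -0.1655, 0.2176]
tool_rot: [0.823, 0.568, -0.0, -0.0]
force: [-1.8, -0.1, -2.0]
finger_gap: 0.19
gripper_force: 48.9
```

Call:
{"op": "step_arm", "data": {
  "moves": [0,0,0,-0.005,0,0,0,0,-0.01,0,0,0,0,-0.01,0]
}}

```text
t: 23.5
tcp_pos: [0.5998, -0.1655, 0.2155]
tool_rot: [0.823, 0.568, -0.0, -0.0]
force: [-0.2, 0.3, -0.6]
finger_gap: 0.188
gripper_force: 49.0
```

Through ring 3 with no catch. Going on to ring 4.

Call:
{"op": "step_arm", "data": {
  "moves": [0,0,0,-0.01,0,0,0,0,-0.02,0,0,0,0,-0.03,0,0,0,0,-0.04,0,0,0,0,-0.05,0,0,0,0,-0.06,0,0,0,0,-0.065,0,0,0,0,-0.065,0]
}}

```text
t: 24.5
tcp_pos: [0.5999, -0.1655, 0.2025]
tool_rot: [0.823, 0.568, -0.0, -0.0]
force: [-1.1, 1.3, -0.0]
finger_gap: 0.181
gripper_force: 49.0
```

Call:
{"op": "step_arm", "data": {
  "moves": [0,0,0,-0.005,0,0,0,0,-0.01,0,0,0,0,-0.013,0,0,0,0,-0.013,0]
}}

```text
t: 25.0
tcp_pos: [0.5999, -0.1655, 0.2]
tool_rot: [0.823, 0.568, -0.0, -0.0]
force: [-0.5, 1.3, -1.1]
finger_gap: 0.188
gripper_force: 49.0
```

Call:
{"op": "step_arm", "data": {
  "moves": [0,0,0,-0.003,0,0,0,0,-0.003,0]
}}

```text
t: 25.25
tcp_pos: [0.5999, -0.1655, 0.1995]
tool_rot: [0.823, 0.568, -0.0, -0.0]
force: [-1.2, 1.2, -0.4]
finger_gap: 0.189
gripper_force: 49.0
```

Call:
{"op": "step_arm", "data": {
  "moves": [0,0,0,-0.003,0,0,0,0,-0.003,0]
}}

```text
t: 25.5
tcp_pos: [0.5999, -0.1655, 0.1989]
tool_rot: [0.823, 0.568, -0.0, -0.0]
force: [-1.1, 0.4, 0.2]
finger_gap: 0.188
gripper_force: 49.0
```

Call:
{"op": "step_arm", "data": {
  "moves": [0,0,0,-0.002,0,0,0,0,-0.002,0]
}}

```text
t: 25.75
tcp_pos: [0.5999, -0.1655, 0.1987]
tool_rot: [0.823, 0.568, 0.0, 0.0]
force: [-1.9, 1.7, -0.8]
finger_gap: 0.189
gripper_force: 49.2
```

Call:
{"op": "step_arm", "data": {
  "moves": [0,0,0,-0.002,0,0,0,0,-0.002,0]
}}

```text
t: 26.0
tcp_pos: [0.6, -0.1655, 0.1986]
tool_rot: [0.823, 0.568, 0.0, 0.0]
force: [-1.9, 1.1, 4.0]
finger_gap: 0.192
gripper_force: 49.5
```

Call:
{"op": "step_arm", "data": {
  "moves": [0,0,0,-0.002,0,0,0,0,-0.002,0]
}}

```text
t: 26.25
tcp_pos: [0.6, -0.1655, 0.1985]
tool_rot: [0.823, 0.568, 0.0, 0.0]
force: [-3.2, 1.9, 6.7]
finger_gap: 0.184
gripper_force: 49.9
```

Call:
{"op": "step_arm", "data": {
  "moves": [0,0,0,-0.002,0,0,0,0,-0.002,0]
}}

```text
t: 26.5
tcp_pos: [0.6001, -0.1655, 0.1985]
tool_rot: [0.823, 0.568, 0.0, 0.0]
force: [-3.3, 1.0, 8.4]
finger_gap: 0.187
gripper_force: 50.1
```

Ring 4 stops it, with the foot at z≈.0255. Pressing and holding.

Call:
{"op": "step_arm", "data": {
  "moves": [0,0,0,-0.002,0,0,0,0,-0.002,0,0,0,0,-0.002,0,0,0,0,-0.002,0,0,0,0,-0.002,0,0,0,0,-0.002,0]
}}

```text
t: 27.25
tcp_pos: [0.6001, -0.1655, 0.1985]
tool_rot: [0.823, 0.568, 0.0, 0.0]
force: [-3.3, 2.1, 10.2]
finger_gap: 0.189
gripper_force: 50.3
```

Call:
{"op": "step_arm", "data": {
  "moves": [0,0,0,0,0,0,0,0,0,0,0,0,0,0,0,0,0,0,0,0,0,0,0,0,0,0,0,0,0,0]
}}

```text
t: 28.0
tcp_pos: [0.6001, -0.1655, 0.1985]
tool_rot: [0.823, 0.568, 0.0, 0.0]
force: [-3.1, 1.3, 9.2]
finger_gap: 0.189
gripper_force: 50.3
```

Call:
{"op": "step_arm", "data": {
  "moves": [0,0,0,0.004,0,0,0,0,0.008,0,0,0,0,0.008,0]
}}

```text
t: 28.38
tcp_pos: [0.6, -0.1656, 0.1986]
tool_rot: [0.823, 0.568, 0.0, 0.0]
force: [-1.4, 0.6, 4.3]
finger_gap: 0.194
gripper_force: 49.4
```

Call:
{"op": "step_arm", "data": {
  "moves": [0,-0.001,0,0.002,0,0,-0.002,0.001,0.004,0,0,-0.002,0.001,0.004,0],
  "grip_force": 20
}}

```text
t: 28.75
tcp_pos: [0.5997, -0.1655, 0.1989]
tool_rot: [0.823, 0.568, 0.0, 0.0]
force: [-0.4, 0.8, -0.9]
finger_gap: 0.187
gripper_force: 48.9
```

Call:
{"op": "step_arm", "data": {
  "moves": [0.2,0,0,0,0,0.24,0,0,0,0,0.28,0,0,0,0,0.35,0,0,0,0,0.5,0,0,0,0,0.6,0,0,0,0,0.6,0,0,0,0]
}}

```text
t: 29.62
tcp_pos: [0.5995, -0.1653, 0.1993]
tool_rot: [0.823, 0.568, 0.0, 0.0]
force: [0.4, -0.3, -0.5]
finger_gap: 0.598
gripper_force: 0.0
```

```bash
python3 s.py; python3 - <<'E'
from h import *
r=lambda a:np.round(a,4).tolist()
s=manip.snapshot("scene"); P=cloud(s).reshape(-1,3); cv2.imwrite("pics/end.png",cv2.resize(s["color"][150:310,180:380],(800,600)))
for lo,hi in((.093,.105),(.105,.12),(.122,.145),(.145,.165)):
    q=P[(np.hypot(P[:,0]-.599,P[:,1]+.1655)<.014)&(P[:,2]>lo)&(P[:,2]<hi)]
    if len(q)>8:
        f=least_squares(lambda p:np.hypot(*(q[:,:2]-p[:2]).T)-(.0083 if hi<.121 else .0088),[.599,-.1655],loss="soft_l1",f_scale=.0005); print(lo,len(q),r(f.x),r(q[:,2].max()))
E
```

```text
29.625 q [-0.4485, 0.6517, 1.5305, -0.0, 0.9594, -0.0863] p [0.5995, -0.1653, 0.1993] tau [-0.002, -46.0779, -14.276] F [0.4001, -0.2767, -0.5379] gap 0.5982710773711549 0.0
0.093 48 [0.5991, -0.1654] 0.1049
0.105 62 [0.5988, -0.1655] 0.1189
0.122 107 [0.599, -0.1656] 0.1449
0.145 108 [0.5989, -0.1653] 0.1615
```

View pics/end.png

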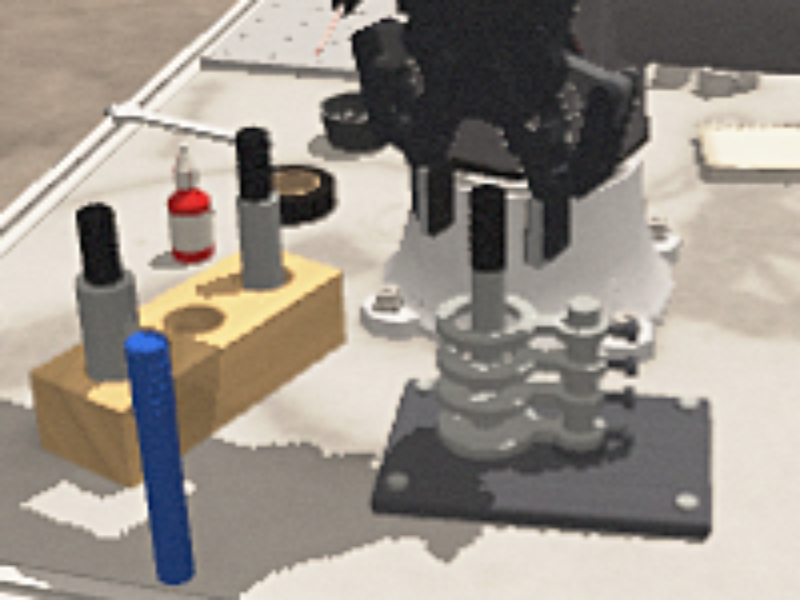

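The pin stands upright and free in the ladder (crop 488,230), with its handle top at z≈.161, so the foot is at ≈.026. The fingers are open on both sides of it, and the other two pins (100,290 / 257,210) are still in their sockets. Backing straight up.

Call:
{"op": "step_arm", "data": {
  "moves": [0.6,0,0,0.05,0,0.6,0,0,0.12,0,0.6,0,0,0.2,0,0.6,0,0,0.3,0,0.6,0,0,0.4,0,0.6,0,0,0.5,0,0.6,0,0,0.5,0,0.6,0,0,0.5,0,0.6,0,0,0.5,0]
}}

```text
t: 30.8
tcp_pos: [0.599, -0.1651, 0.2984]
tool_rot: [0.823, 0.568, -0.0, -0.001]
force: [-0.1, -0.3, -0.2]
finger_gap: 0.6
gripper_force: 0.0
```

```bash
python3 s.py; python3 - <<'E'
from h import *
P=cloud(manip.snapshot("scene")).reshape(-1,3)
for lo,hi in((.093,.12),(.122,.165)):
    q=P[(np.hypot(P[:,0]-.599,P[:,1]+.1655)<.014)&(P[:,2]>lo)&(P[:,2]<hi)]
    f=least_squares(lambda p:np.hypot(*(q[:,:2]-p[:2]).T)-.0085,[.599,-.1655],loss="soft_l1",f_scale=.0005); print(lo,len(q),np.round(f.x,4),q[:,2].max().round(4))
if q[:,2].max()<.164 and len(q)>50: print(manip.sign_off())
E
```

```text
30.8 q [-0.4485, 0.5291, 1.4469, -0.0, 1.1676, -0.0862] p [0.599, -0.1651, 0.2984] tau [0.0199, -44.4657, -17.7445] F [-0.1443, -0.3483, -0.2108] gap 0.6003564209959467 0.0
0.093 112 [ 0.5988 -0.165 ] 0.1197
0.122 217 [ 0.599  -0.1659] 0.1618
the job is handed in; nothing more can be done
None
```

The middle pin is the 17 mm one: it went through rings 1–3 without catching and was stopped by ring 4, where I pressed it with about 10 N for over a second and left it standing upright and released; the job is handed in at about 31 s, with no verdict returned.

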